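# Push a spent filter cartridge out of its housing

### The job

The spent filter cartridge is stuck inside the clear barrel of the filter housing. Take the push rod lying on the counter and, with its round tip entering the barrel's inlet end (the one away from the steel tray), push the cartridge out of the other end so that it drops into the steel tray; do not touch the cartridge with the fingers. Then lay the rod gently on the white V rest, its bare shaft down in both V's, let go of it, and leave the bottles and glassware where they stand.

Things in the scene. Friction and masses are not known exactly. Their poses are not given: they have to be found in the camera images.
- housing: Filter housing, fixed: a clear barrel lying level, 110 mm long, bore 37 mm, outside 45 mm (white end rings 49 mm), its axis 85 mm above the counter, on an aluminium base (90 x 80 x 10 mm) with two posts. Origin: on the counter under the barrel's middle. x runs along the barrel from inlet to outlet, z up. A steel spring catch (20 mm wide) on its middle reaches 118 mm above the counter.
- inlet (a point): Centre of the barrel's inlet opening (bore 37 mm), on the barrel's axis, 55 mm before its middle; axes as the housing's. The rod goes in here, along the housing's +x. Inside, the ball of the spring catch presses on the cartridge and leaves only the lower 32 mm of the bore free.
- outlet (a point): Centre of the barrel's outlet opening, 110 mm from the inlet, above the near edge of the tray; axes as the housing's. The cartridge has dropped clear when the rod's tip comes about 8 mm out of here.
- cartridge_center (a point): Centre of the spent filter cartridge: a white pleated cylinder with grey end caps, 34 mm in diameter, 50 mm long, its axis along its own x, 50 to 100 g; at the start it sticks in the barrel, its near end 10 to 50 mm in from the inlet, and takes 2 to 10 N to push along.
- tray: Open steel tray, fixed, at the outlet end of the housing, a little lower than the barrel: outside 130 mm (along its x) x 94 mm (along its y) x 42 mm high, walls 4 mm. Origin: centre of its underside, on the counter.
- rod_handle (a point): Centre of the push rod's handle, where it is grasped, 13 mm above the counter at the start: a grey block 26 x 26 mm in section, 60 mm long. x: along the rod to its tip. The rod is rigid, 195 mm long, 120 to 200 g: handle, then a steel shaft 20 mm in diameter and 115 mm long, then a white tip 26 mm in diameter and 20 mm long. It balances about 80 mm ahead of this point.
- rod_tip (a point): End face centre of the rod's white round tip, on the axis, 165 mm ahead of the handle's centre (+x of the rod).
- rod_shaft (a point): Middle of the rod's bare steel shaft (20 mm diameter), on the axis, 88 mm ahead of the handle's centre; x along the rod to the tip.
- rest: V rest, fixed: white plastic base 80 x 60 x 10 mm with two open V cradles, 50 mm apart along its x axis (each 10 mm thick), sides at 45 degrees, bottom of the V's 42 mm above the counter, tops 66 mm above the counter and 48 mm apart. Origin: centre of its underside, on the counter. The rod lies along its x axis, either way round.
- rest_seat (a point): Where the middle of the shaft (point rod_shaft) is when the rod lies on the rest: on the line through both V's, half-way between them, 56 mm above the counter; x along that line.
- vial: Bystander: small jar with a red lid, 42 mm diameter, 60 mm high; origin at the centre of its underside.
- beaker: Bystander: glass cup, 72 mm diameter, 90 mm high; origin at the centre of its underside.
- wash_bottle: Bystander: white bottle, 68 mm diameter, 170 mm high; origin at the centre of its underside.
- reagent: Bystander: amber glass bottle, 64 mm diameter, 100 mm high; origin at the centre of its underside.
Mind the look-alikes: they are no part of the job. Several things look just like the part that bears rod_handle: the one meant starts farthest to the robot's left. Several things look just like the tray: the one meant starts nearest to the robot's base.

How it is judged:
By the outcome, as a careful person would: the job done as asked, in the order asked, and still so for the second after the job is handed in, with the robot touching nothing.
It also fails if it takes over 46 s, if anything falls off the work surface, if the arm or the gripper's body presses on something with over 40 N, if the wrist force passes 120 N, or if a joint passes its speed limit or range.

### The arm

A 7-joint arm with a two-finger parallel gripper is mounted at the origin on the work surface. World frame = base frame: x ahead of the robot, y to its left, z up, the work surface at z = 0. Lengths are in m, angles in rad, forces in N, time in s.
With the tool pointing down it reaches from about 0.425 to 0.875 m from the base axis. Payload 4.7 kg.
Tool frame: the origin (TCP) lies at the very end of the fingers, on their centre line; the grasp point (between the pads) lies 19 mm behind it; z points along the fingers, y is the line along which they close (so a half turn about z gives the same grasp; the last joint's range is limited). The gripper opens to 87 mm and grips with 3 to 60 N. Pads are 19 mm wide; open, the fingers measure 117 mm over their backs; the gripper's body (75 mm by 190 mm) begins 51 mm behind the grasp point.
Start: joints at [1.211, 0.321, -0.07, 1.45, 0.023, 1.371, -0.057], TCP at [0.237, -0.605, 0.223] pointing down, gripper open.
Joint ranges: [-2.86, 2.86], [-0.3, 2.09], [-1.38, 1.24], [0.06, 2.45], [-1.56, 4.7], [0.09, 2.05], [-2.69, 2.69]. Speed limits (rad/s): [2.57, 2.57, 3.14, 3.14, 3.14, 3.14, 3.14].

### API

Orientations are given as a rotation vector (axis times angle).
In Python, from bench import ctrl, get_image, job gives the robot as it stands.
- The arm moves only by the shell command python3 -m crank 'ROWS' [FORCE]. ROWS is JSON, a list that holds one entry, the list of rows, each a list of 5 numbers: the shift along the tool's x, y, z in mm, then the turn about the tool's z in rad, then the closure, from -1 (fully open) to 1 (shut), so that 0 is half open. A call has 1 to 10 rows; each row shifts and turns the commanded pose from where the row before left it, along the tool's axes as they then stand; what a row does not reach is not made up. A row lasts 1/12 s, in which the tool goes at most 41.7 mm and 7.16 degrees, less where a joint would pass 70% of its speed; a pose out of reach is approached as far as the arm can. A call with a gripper value outside its range is refused whole. The fingers move at their own pace and stop on an object; FORCE is the grip in N (left out, the last holds). Time passes only in rows, so rows that do not move let the fingers close. It gives the time, the measured TCP pose, the force, the opening and the grip force at its end, in the units of the state.
- ctrl.get_state(): the state, without advancing time (a new reading comes with each control period).
- get_image(name): name is "side" or "top"; returns a dict with "pixels" (400x640x3 uint8, red, green, blue), "fx", "fy", "cx", "cy" (pixels), "T" (4x4, takes a point from camera to world coordinates). Camera axes: x right, y down, z forward; pixel columns grow to the right and rows downward; lengths in m; the calibration is good to about 2 mm. A picture is of the moment at which its call begins. There is no depth.
- job.close_job(): hands the job in; it is judged then, once.
The state is a dict: "time": time; "joint_positions": joint angles; "qd": joint speeds; "joint_torque": joint torques, N m; "position": TCP position; "tool_rot": TCP orientation; "ft_force": force on the tool from outside, world axes, zero at the start; "torque": the same for the moment, N m; "grip_width": opening from 0.0 (shut) to 1.0 (fully open); "grip_force": force on a finger pad.
Only numpy, scipy, OpenCV 4.12 (cv2) and the standard library are available. Lean on these libraries where they do the work, as an engineer would, in place of code of your own. Each camera call takes 0.05 s, during which the arm holds its last target. There are 200 camera calls.

## Working session

There is one attempt and no reset: what is moved stays moved. The work goes in short steps, Python scripts to look and compute and a shell command to move; the robot and the scene stay as the last step left them, time stands still between calls to the robot, and variables do not carry over. Pictures are saved under pics/ and viewed, at most 10 in all, crops included, and the job is handed in when it is done.

```bash
mkdir -p pics; ls; python3 - <<'E'
from bench import ctrl,get_image
import cv2,numpy as np
s=ctrl.get_state();print({k:np.round(v,3).tolist() for k,v in s.items()})
for n in("side","top"):
    g=get_image(n);cv2.imwrite(f"pics/{n}0.png",g["pixels"][:,:,::-1]);print(n,g["fx"],g["fy"],g["cx"],g["cy"],np.round(g["T"],3).tolist())
E
```

```text
pics
{'time': 0.0, 'joint_positions': [1.211, 0.322, -0.07, 1.452, 0.023, 1.371, -0.057], 'qd': [-0.001, 0.0, -0.002, -0.0, 0.0, -0.001, -0.001], 'joint_torque': [0.0, -49.129, -0.404, -31.253, -0.064, 0.044, 0.0], 'position': [0.237, -0.605, 0.221], 'tool_rot': [-3.085, -0.583, 0.001], 'ft_force': [-0.38, 0.981, 1.274], 'torque': [-0.001, 0.025, -0.076], 'grip_force': 0.0, 'grip_width': 1.0}
side 382.4778894644682 382.4778894644682 318.48982311731294 198.1626767728704 [[0.943, -0.204, 0.263, 0.336], [-0.332, -0.59, 0.736, -0.716], [0.005, -0.782, -0.624, 0.664], [0.0, 0.0, 0.0, 1.0]]
top 477.12665319264323 477.12665319264323 318.1289555208322 205.09765760833884 [[-0.0, -0.997, 0.078, 0.458], [-1.0, 0.002, 0.023, -0.029], [-0.023, -0.078, -0.997, 1.544], [0.0, 0.0, 0.0, 1.0]]
```

View pics/side0.png

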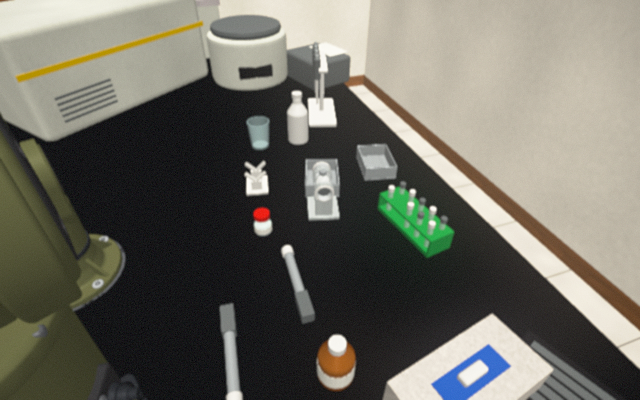

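View pics/top0.png

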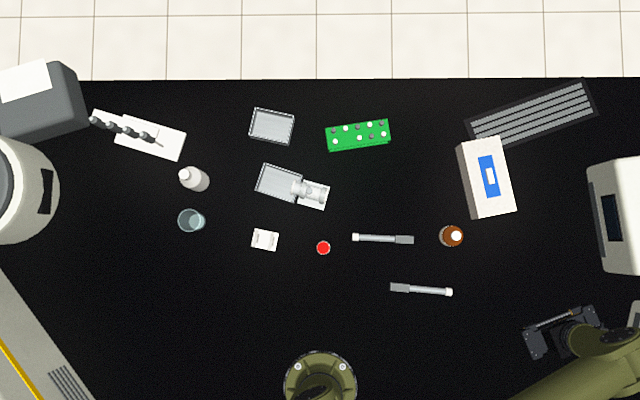

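The side view shows the rods at (228,310→398) and (303,305→250), the housing at (322,190), trays at (377,160) and behind it, the rest at (257,180), and the jar at (262,222). The top view shows the same layout.

- **Rod candidates (top view):** A has its handle at (404,240) and tip at (355,237). B has its handle at (399,287) and tip at (450,292). A lies farthest left (+y, image left), and B is also nearly too close in to reach, so I choose A.
- **Tray candidates (top view):** (272,125) and (280,182). The second is nearest the base and sits at the housing outlet, so I choose that one.

Next is a close crop to check both.

```bash
cat > h.py <<'E'
from bench import ctrl,get_image
import cv2,numpy as np
def ray(g,u,v):
    d=g["T"][:3,:3]@np.array([(u-g["cx"])/g["fx"],(v-g["cy"])/g["fy"],1]); return np.array(g["T"][:3,3]),d/np.linalg.norm(d)
def onplane(g,u,v,z):
    o,d=ray(g,u,v); return o+d*(z-o[2])/d[2]
def tri(ga,pa,gb,pb):
    o1,d1=ray(ga,*pa);o2,d2=ray(gb,*pb)
    s=np.linalg.lstsq(np.stack([d1,-d2],1),o2-o1,rcond=None)[0]
    a=o1+s[0]*d1;b=o2+s[1]*d2; return (a+b)/2,np.linalg.norm(a-b)
def proj(g,p):
    R=np.array(g["T"])[:3,:3];c=R.T@(np.array(p)-np.array(g["T"])[:3,3]); return g["cx"]+g["fx"]*c[0]/c[2],g["cy"]+g["fy"]*c[1]/c[2]
def crop(g,x0,y0,x1,y1,k,fn):
    im=cv2.resize(g["pixels"][y0:y1,x0:x1,::-1],None,fx=k,fy=k,interpolation=cv2.INTER_CUBIC)
    for x in range((x0//10+1)*10,x1,10): cv2.line(im,((x-x0)*k,0),((x-x0)*k,6 if x%50 else 14),(0,255,255),1)
    for y in range((y0//10+1)*10,y1,10): cv2.line(im,(0,(y-y0)*k),(6 if y%50 else 14,(y-y0)*k),(0,255,255),1)
    cv2.imwrite(fn,im)
E
python3 - <<'E'
from h import *
t=get_image("top");s=get_image("side")
crop(t,240,155,420,260,4,"pics/t1.png");crop(s,230,140,400,325,3,"pics/s1.png")
E
```

```text
(no output)
```

View pics/t1.png

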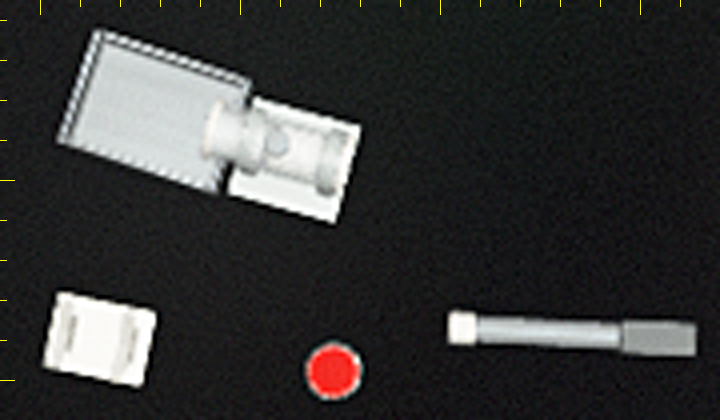

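View pics/s1.png

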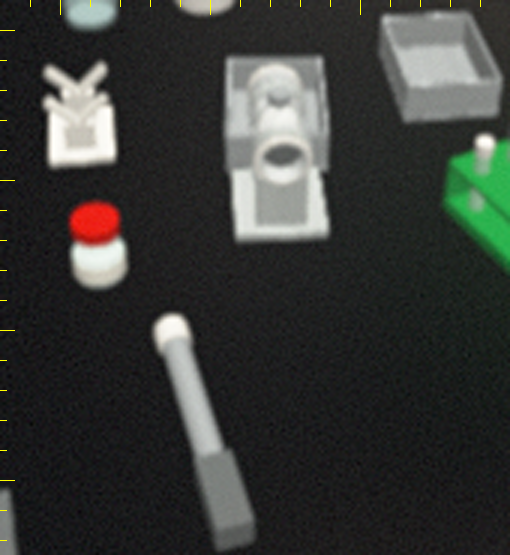

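The top crop shows rod A, with its tip end at (351.8,236.8) and handle end at (414.2,239.8). The housing base corners are at about (303.8,179.3), (330,186.3), (323.8,210.5) and (297,203.3). The inlet ring is at the right, the chosen tray at the left, and the rest is at (265,240) with its V's left and right. The side crop shows the inlet opening at about (324.7,191.3). Now I'll turn these into positions.

```bash
python3 - <<'E'
from h import *
np.set_printoptions(precision=4,suppress=True)
t=get_image("top");s=get_image("side")
T=lambda x,y:(240+x/4,155+y/4); S=lambda x,y:(230+x/3,140+y/3)
def ang(v): return np.degrees(np.arctan2(v[1],v[0]))
def quad(n,pts,z):
    P=np.array([onplane(t,*T(*p),z) for p in pts]); c=P.mean(0)
    a=(P[0]+P[3]-P[1]-P[2])/2; b=(P[0]+P[1]-P[2]-P[3])/2
    print(n,c,"len",np.linalg.norm(a),np.linalg.norm(b),"ang",ang(a),ang(b)-90 if 0 else ang(b))
quad("base",[(255,97),(360,125),(335,222),(228,193)],.01)
quad("tray",[(98,30),(250,80),(222,192),(60,140)],.042)
quad("rest",[(58,292),(155,312),(142,386),(45,366)],.01)
# masks: rod
for g,n,(x0,y0,x1,y1) in((t,"top",(345,225,420,250)),(s,"side",(275,240,318,325))):
    im=g["pixels"][y0:y1,x0:x1].max(2); m=(im>60).astype(np.uint8)
    k,l,st,c=cv2.connectedComponentsWithStats(m); i=1+np.argmax(st[1:,4]); ys,xs=np.where(l==i); pts=np.stack([xs+x0,ys+y0],1).astype(np.float32)
    r=cv2.minAreaRect(pts);print(n,r,"centroid",pts.mean(0))
    # bright tip / axis
    ys,xs=np.where((im>185));w=np.stack([xs+x0,ys+y0],1).mean(0);print(" tip white centroid",w,len(xs))
    ys,xs=np.where((im>60)&(im<128));print(" dark handle centroid",np.stack([xs+x0,ys+y0],1).mean(0),len(xs))
a=onplane(t,351.7,236.8,.013);b=onplane(t,414.3,239.8,.013);print("rod tip,end",a,b,np.linalg.norm(a-b),ang(a-b))
print("tipc tri",tri(t,T(462,327.5),s,S(173,332)))
print("handle top tri",tri(t,T(659,338),s,S(224,486)))
print("V left top tri")
# jar
print("jar",onplane(t,*T(333,371),.06))
print("inlet side ray @.085",onplane(s,*S(284,155),.085))
for x,y in((262,130),(325,160)): print("ring top",onplane(t,*T(x,y),.1))
E
```

```text
base [0.6118 0.0209 0.01  ] len 0.08884874586781773 0.08107485994390205 ang 74.76316423514909 -14.997555335533491
tray [0.6478 0.1288 0.042 ] len 0.1318004473346994 0.09233718315723055 ang 71.8055494415116 -16.179904988714235
rest [0.4669 0.1773 0.01  ] len 0.07998869071607416 0.06018277452944604 ang 78.41495031048325 -9.540974203809174
top ((382.50286865234375, 237.9466094970703), (61.447601318359375, 8.826628684997559), 3.066485643386841) centroid [383.4158 237.9851]
 tip white centroid [370.7989 237.2816] 174
 dark handle centroid [383.3421 236.8816] 76
side ((297.54205322265625, 282.63873291015625), (81.23107147216797, 15.051383972167969), 73.1416015625) centroid [297.7951 284.8769]
 tip white centroid [291.6    264.3106] 235
 dark handle centroid [301.3268 296.7   ] 410
rod tip,end [ 0.4762 -0.1011  0.013 ] [ 0.4665 -0.3004  0.013 ] 0.19946056943173118 87.23370784143171
tipc tri (array([ 0.476 , -0.1131,  0.0174]), np.float64(0.00038053908258271437))
handle top tri (array([ 0.4677, -0.2679,  0.0272]), np.float64(0.0005290402294165941))
V left top tri
jar [ 0.4418 -0.0107  0.06  ]
inlet side ray @.085 [ 0.6027 -0.0134  0.085 ]
ring top [0.6251 0.0428 0.1   ]
ring top [ 0.6021 -0.0052  0.1   ]
```

Handle: (0.468,-0.270), yaw 87.2°, length and height check out. The barrel seems off-centre on its base, so I'll zoom in there.

```bash
python3 - <<'E'
from h import *
t=get_image("top");s=get_image("side")
crop(t,285,170,335,215,8,"pics/a.png");crop(s,300,155,345,225,8,"pics/b.png")
a=cv2.imread("pics/a.png");b=cv2.imread("pics/b.png");o=np.zeros((560,780,3),np.uint8);o[:360,:400]=a;o[:560,410:770]=b;cv2.imwrite("pics/ab.png",o)
for n,p in (("in",(.5976,-.032,.085)),("cen",(.612,.021,.085)),("cenbase",(.612,.021,.01))): print(n,np.round(proj(s,p),1),np.round(proj(t,p),1))
E
```

```text
in [325.3 196.5] [330.  196.9]
cen [323.4 183.2] [312.8 192.3]
cenbase [323.1 205.8] [313.6 194.7]
```

View pics/ab.png

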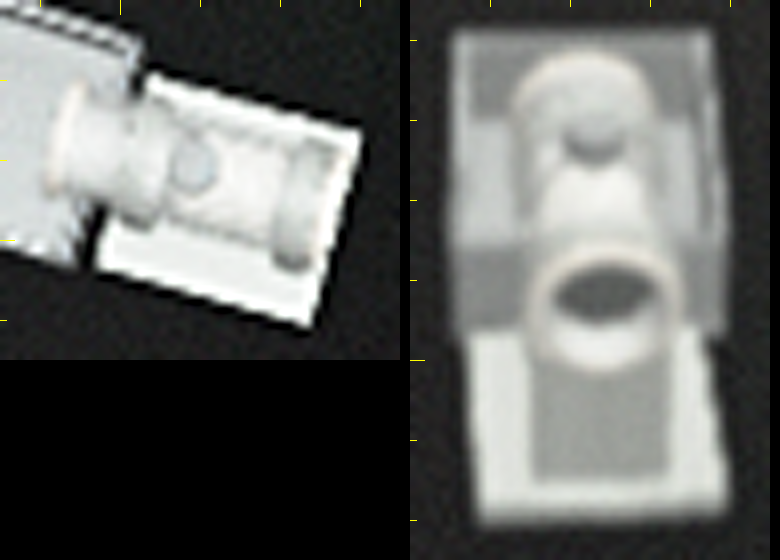

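The left half (top view) shows the outlet ring face centre at about (292.8,187.3), the inlet face centre at (325,195.5) and the catch at (309.4,190.6). The right half (side view) has the inlet opening centred at about (324.3,193.2). Next I'll triangulate these and start the turn.

```bash
python3 - <<'E'
from h import *
np.set_printoptions(precision=4,suppress=True)
t=get_image("top");s=get_image("side")
print("inlet",tri(t,(325,195.5),s,(324.3,193.2)), onplane(s,324.3,193.2,.085))
print("outlet",onplane(t,292.8,187.3,.085),"catch",tri(t,(309.4,190.6),s,(300+(595-410)/8,155+135/8)),onplane(t,309.4,190.6,.118))
# V bars from top crop t1: left bar mid (69,338), right bar (130,341); side s1: near V bottom, far V
print("Vs",onplane(t,240+69/4,155+335/4,.05),onplane(t,240+130/4,155+343/4,.05))
# side V tips (s1): near V tips (45,104),(107,104)?; far V tips (47,72),(102,68)
for p in((48,102),(106,102),(47,70),(103,67)): print("V tip@66",onplane(s,230+p[0]/3,140+p[1]/3,.066))
E
python3 -m crank '[[[0,0,0,-0.115,-1],[0,0,0,-0.115,-1],[0,0,0,-0.115,-1],[0,0,0,-0.115,-1],[0,0,0,-0.115,-1],[0,0,0,-0.115,-1],[0,0,0,-0.115,-1],[0,0,0,-0.115,-1],[0,0,0,-0.115,-1],[0,0,0,-0.115,-1]]]' 50
python3 - <<'E'
from h import *
from scipy.spatial.transform import Rotation as R
s=ctrl.get_state();M=R.from_rotvec(s["tool_rot"]).as_matrix();print(np.round(M,3),s["position"])
print(M.T@(np.array([.468,-.270,.221])-s["position"])*1000)
E
```

```text
inlet (array([ 0.6015, -0.0163,  0.0827]), np.float64(0.0014394789300391868)) [ 0.5997 -0.019   0.085 ]
outlet [0.6276 0.0827 0.085 ] catch (array([0.6142, 0.0303, 0.1133]), np.float64(1.7465534444191884e-05)) [0.6137 0.0301 0.118 ]
Vs [0.4697 0.1963 0.05  ] [0.4635 0.1483 0.05  ]
V tip@66 [0.4366 0.1532 0.066 ]
V tip@66 [0.4862 0.1361 0.066 ]
V tip@66 [0.4458 0.2054 0.066 ]
V tip@66 [0.4967 0.1933 0.066 ]
time: 1.33
position: [0.2373, -0.6052, 0.2226]
tool_rot: [2.267, 2.175, -0.0]
ft_force: [0.1, 1.6, -1.0]
grip_width: 0.998
grip_force: 0.0
[[ 0.041  0.999 -0.   ]
 [ 0.999 -0.041 -0.   ]
 [-0.     0.    -1.   ]] [ 0.23728516 -0.60517347  0.22262565]
[344.43469979 216.64607264   1.56556836]
```

```bash
python3 -m crank '[[[34,21.5,0,0,-1],[34,21.5,0,0,-1],[34,21.5,0,0,-1],[34,21.5,0,0,-1],[34,21.5,0,0,-1],[34,21.5,0,0,-1],[34,21.5,0,0,-1],[34,21.5,0,0,-1],[34,21.5,0,0,-1],[34,21.5,0,0,-1]]]' 50
cat > st.py <<'E'
from h import *
import sys
from scipy.spatial.transform import Rotation as R
s=ctrl.get_state();M=R.from_rotvec(s["tool_rot"]).as_matrix();p=s["position"]
print("yaw",np.degrees(np.arctan2(M[1,0],M[0,0])),"pos",np.round(p,4),"q7",s["joint_positions"][6],"tilt",M[2,0])
g=np.array(eval(sys.argv[1]));print("to go tool mm",np.round(M.T@(g-p)*1000,1))
E
python3 st.py '[.468,-.270,.05]'
```

```text
time: 2.17
position: [0.4689, -0.2739, 0.223]
tool_rot: [2.273, 2.168, -0.0]
ft_force: [0.6, -0.7, 0.9]
grip_width: 1.001
grip_force: 0.0
yaw 87.29227704576222 pos [ 0.4689 -0.2739  0.223 ] q7 0.38541265507034933 tilt -0.0009643458240120005
to go tool mm [  4.1  -1.2 173. ]
```

```bash
python3 -m crank '[[[2,0,30,0,-1],[2,-1,35,0,-1],[0,0,35,0,-1],[0,0,30,0,-1],[0,0,20,0,-1],[0,0,10,0,-1],[0,0,6,0,-1],[0,0,3,0,-1],[0,0,0,0,-1],[0,0,0,0,-1]]]' 50
python3 st.py '[.468,-.270,.004]'
```

```text
time: 3.0
position: [0.4682, -0.2722, 0.0549]
tool_rot: [2.271, 2.167, 0.001]
ft_force: [0.2, -0.4, -0.2]
grip_width: 1.001
grip_force: 0.0
yaw 87.29924194849401 pos [ 0.4682 -0.2722  0.0549] q7 0.31129617176658464 tilt -0.0013202553451424478
to go tool mm [ 2.2 -0.4 50.9]
```

```bash
python3 -m crank '[[[1,0,15,0,-1],[1,0,15,0,-1],[0,0,12,0,-1],[0,0,7,0,-1],[0,0,1.5,0,-1],[0,0,0,0,-1],[0,0,0,0,1],[0,0,0,0,1],[0,0,0,0,1],[0,0,0,0,1]]]' 50
python3 -m crank '[[[0,0,0,0,1],[0,0,0,0,1],[0,0,0,0,1],[0,0,0,0,1],[0,0,0,0,1]]]' 50
python3 st.py '[.468,-.270,.004]'
python3 - <<'E'
from h import *
t=get_image("top");crop(t,335,205,440,275,7,"pics/g.png")
E
```

```text
time: 3.83
position: [0.4677, -0.2699, 0.0036]
tool_rot: [2.272, 2.168, 0.0]
ft_force: [1.1, -0.4, 0.8]
grip_width: 0.783
grip_force: 0.0
time: 4.25
position: [0.4673, -0.2696, 0.0031]
tool_rot: [2.273, 2.169, -0.0]
ft_force: [0.5, -0.7, -0.5]
grip_width: 0.403
grip_force: 0.0
yaw 87.30917808435788 pos [ 0.4673 -0.2696  0.0031] q7 0.2737586586792505 tilt -0.00010320423936091876
to go tool mm [-0.4  0.7 -0.9]
```

View pics/g.png

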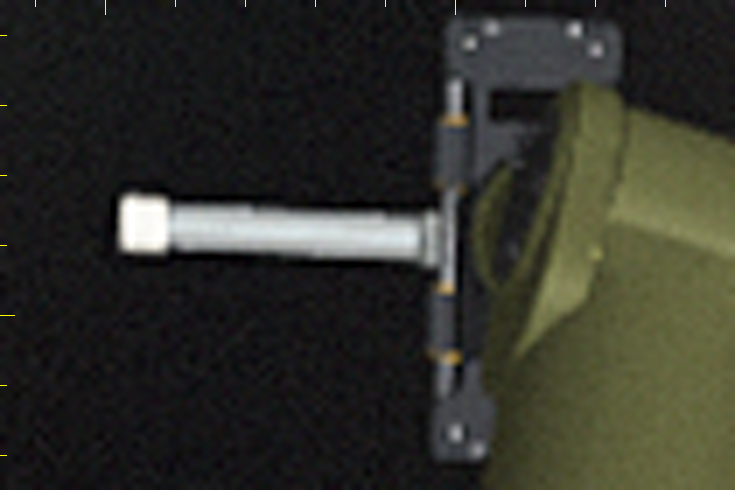

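The crop shows the rod still undisturbed, with its tip at (355.5,236.9). The gripper is centred on the rod axis and the fingers are still closing.

```bash
python3 -m crank '[[[0,0,0,0,1],[0,0,0,0,1],[0,0,0,0,1],[0,0,0,0,1],[0,0,0,0,1],[0,0,0,0,1]]]' 60
python3 -m crank '[[[0,0,-5,0,1],[0,0,-15,0,1],[0,0,-25,0,1],[0,0,-25,0,1],[0,0,-20,0,1],[0,0,-10,0,1],[0,0,0,0,1],[0,0,0,0,1]]]' 60
python3 st.py '[.468,-.270,.104]'
python3 - <<'E'
from h import *
t=get_image("top");s=get_image("side")
crop(t,335,215,425,265,7,"pics/c.png");crop(s,265,190,345,300,5,"pics/d.png")
a=cv2.imread("pics/c.png");b=cv2.imread("pics/d.png");o=np.zeros((550,790,3),np.uint8);o[:350,:380]=a[:,:380];o[:550,390:790]=b;cv2.imwrite("pics/cd.png",o)
E
```

```text
time: 4.8
position: [0.4674, -0.2696, 0.003]
tool_rot: [2.273, 2.169, 0.0]
ft_force: [-0.2, 0.1, -0.6]
grip_width: 0.291
grip_force: 60.0
time: 5.47
position: [0.4671, -0.2696, 0.1028]
tool_rot: [2.273, 2.169, -0.001]
ft_force: [0.5, -0.4, -2.8]
grip_width: 0.292
grip_force: 60.0
yaw 87.30857334796391 pos [ 0.4671 -0.2696  0.1028] q7 0.33613145166144165 tilt -0.00046906093703947725
to go tool mm [-0.3  0.9 -1.2]
```

View pics/cd.png

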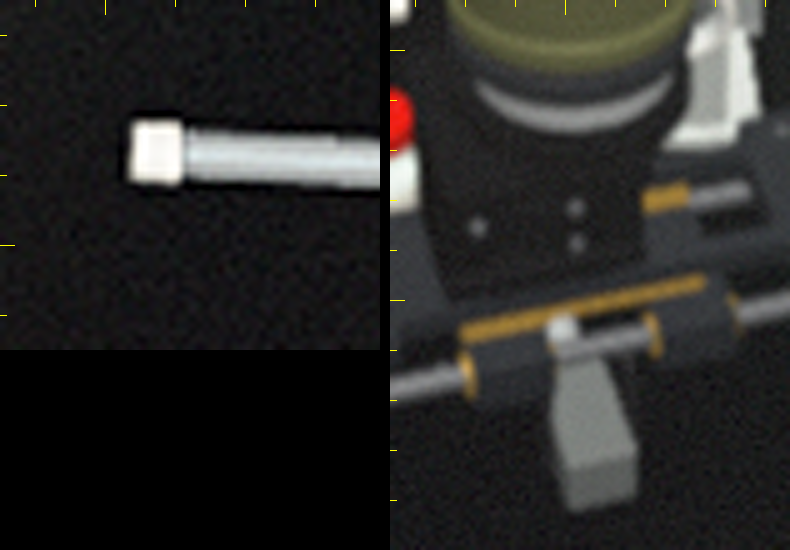

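Left panel: the lifted rod, tip at (357.4,236.7). Right panel: the handle held between the fingers, with the tip hidden by the gripper. I'll yaw the rod so both cameras see it and check for droop.

```bash
python3 -m crank '[[[0,0,0,0.12,1],[0,0,0,0.12,1],[0,0,0,0.12,1],[0,0,0,0.12,1],[0,0,0,0.12,1],[0,0,0,0.12,1],[0,0,0,0.12,1],[0,0,0,0.12,1],[0,0,0,0.12,1],[0,0,0,0.12,1]]]' 60
python3 st.py '[.468,-.270,.104]'
python3 - <<'E'
from h import *
t=get_image("top");s=get_image("side")
q=(.467+.165*np.cos(.32),-.27+.165*np.sin(.32),.112)
a=[int(v) for v in proj(t,q)];b=[int(v) for v in proj(s,q)];print(a,b)
cv2.imwrite("pics/t2.png",t["pixels"]);
crop(t,a[0]-25,a[1]-15,a[0]+30,a[1]+60,7,"pics/c.png");crop(s,b[0]-55,b[1]-30,b[0]+20,b[1]+45,5,"pics/d.png")
a=cv2.imread("pics/c.png");b=cv2.imread("pics/d.png");o=np.zeros((525,785,3),np.uint8);o[:525,:385]=a;o[:375,400:775]=b;cv2.imwrite("pics/ef.png",o)
E
```

```text
time: 6.4
position: [0.4661, -0.2689, 0.101]
tool_rot: [-3.099, -0.497, 0.005]
ft_force: [0.6, -0.4, -1.3]
grip_width: 0.292
grip_force: 60.0
yaw 18.22074395277425 pos [ 0.4661 -0.2689  0.101 ] q7 -0.8438089654925744 tilt -0.0024477945072782503
to go tool mm [ 1.4  1.7 -3. ]
[391, 187] [368, 236]
```

View pics/ef.png

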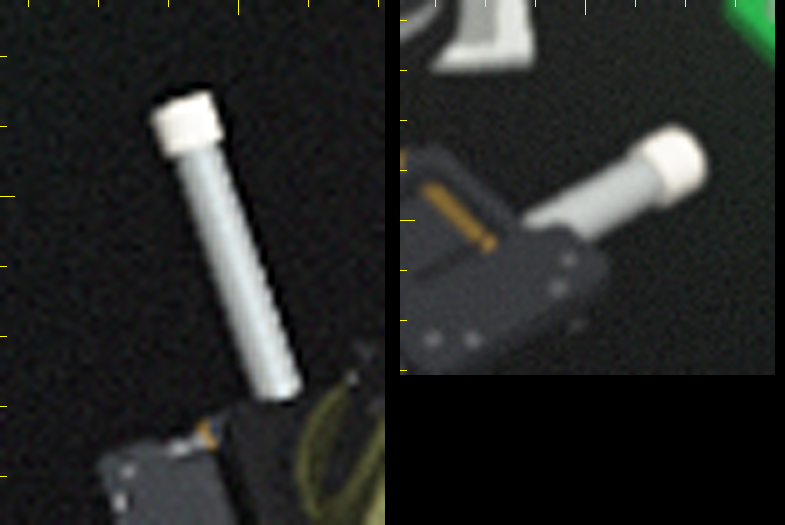

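Both views now show the tip, at about (392.7,189.9) in the top view and (367.6,239.0) in the side view. I'll triangulate it for droop.

```bash
python3 - <<'E'
from h import *
np.set_printoptions(precision=4,suppress=True)
t=get_image("top");s=get_image("side")
def c(g,x0,y0,x1,y1,n):
    im=cv2.resize(g["pixels"][y0:y1,x0:x1],None,fx=4,fy=4,interpolation=cv2.INTER_CUBIC).astype(int)
    m=(im[:,:,0]-im[:,:,2]>-1)&(im.min(2)>150)
    k,l,st,ce=cv2.connectedComponentsWithStats(m.astype(np.uint8));i=1+np.argmax(st[1:,4]);p=ce[i]
    p=((p[0]+.5)/4-.5+x0,(p[1]+.5)/4-.5+y0);print(n,p,st[i]/4);return p
a=c(t,382,178,402,200,"t");b=c(s,353,225,380,255,"s")
p,e=tri(t,a,s,b);print(p,e)
y=np.radians(18.2);x=np.array([np.cos(y),np.sin(y)]);d=p[:2]-[.4661,-.2689];print("along",d@x,"lat",d[1]*x[0]-d[0]*x[1])
# shaft in top: width midline direction
E
```

```text
t (np.float64(392.34939585730723), np.float64(189.31199654775605)) [  6.5    7.5    8.75   8.75 217.25]
s (np.float64(366.1574873096447), np.float64(236.90710659898477)) [  4.5    6.    15.75  13.25 492.5 ]
[ 0.6172 -0.2191  0.1144] 9.077381059659625e-05
along 0.15913826665275044 lat 0.0001253866135934173
```

```bash
python3 - <<'E'
from h import *
t=get_image("top");s=get_image("side")
g=s["pixels"].max(2).astype(float)
# bounds of non-dark in columns 366..378 (tip end), subpixel at level 110
up=cv2.resize(g[222:258,350:385].astype(np.float32),None,fx=4,fy=4,interpolation=cv2.INTER_LINEAR)
m=up>110;ys,xs=np.where(m);f=lambda v,o:(v+.5)/4-.5+o
print("right",f(xs.max()+.5,350),"top",f(ys.min()-.5,222));
k=xs>(366-350)*4; print("bottom right part",f(ys[k].max()+.5,222))
y=np.radians(18.2);X=np.array([np.cos(y),np.sin(y),0]);N=np.array([-np.sin(y),np.cos(y),0]);Z=np.array([0,0,1])
for d in(0,2,4,6):
    P=[np.array([.4665,-.2690,.1115])+X*a-Z*d/1000*a/.155+.013*(N*np.cos(h)+Z*np.sin(h)) for a in(.145,.165) for h in np.linspace(0,6.28,60)]
    q=np.array([proj(s,p) for p in P]);print(d,"right",q[:,0].max(),"top",q[:,1].min(),"bottom",q[q[:,0]>366,1].max())
E
```

```text
right 373.5 top 229.5
bottom right part 244.75
0 right 372.840862254635 top 230.9675807431234 bottom 242.47499407086204
2 right 372.7431350741687 top 231.7220542031038 bottom 243.20683330551552
4 right 372.645740744861 top 232.47398150363273 bottom 243.93621344653445
6 right 372.54867756910494 top 233.2233755119764 bottom 244.66314686753572
```

Droop is about 1 mm, and the rod sits straight in the grip. Now I'll yaw to the barrel axis (75°) and go to the pre-insert pose.

```bash
python3 -m crank '[[[0,0,0,-0.11,1],[0,0,0,-0.11,1],[0,0,0,-0.11,1],[0,0,0,-0.11,1],[0,0,0,-0.11,1],[0,0,0,-0.11,1],[0,0,0,-0.11,1],[0,0,0,-0.11,1],[0,0,0,-0.11,1],[0,0,0,0,1]]]' 60
python3 st.py '[.5525,-.1967,.0735]'
```

```text
time: 7.53
position: [0.4672, -0.2696, 0.1029]
tool_rot: [-2.483, -1.924, 0.0]
ft_force: [0.5, -1.1, -2.0]
grip_width: 0.294
grip_force: 60.0
yaw 75.52159435833941 pos [ 0.4672 -0.2696  0.1029] q7 0.13562128432320467 tilt 5.98215404828045e-07
to go tool mm [91.9 64.4 29.3]
```

```bash
python3 -m crank '[[[10,8,2,0.009,1],[18,13,5,0,1],[18,13,6,0,1],[18,13,6,0,1],[14,10,6,0,1],[10,6,4,0,1],[4,2,0,0,1],[0,0,0,0,1],[0,0,0,0,1]]]' 60
python3 st.py '[.5525,-.1967,.0735]'
python3 - <<'E'
from h import *
t=get_image("top");s=get_image("side")
cv2.imwrite("pics/t3.png",t["pixels"])
crop(t,285,170,375,230,8,"pics/i.png")
E
```

```text
time: 8.28
position: [0.5536, -0.1986, 0.0742]
tool_rot: [2.497, 1.906, -0.002]
ft_force: [-0.8, 0.1, -1.4]
grip_width: 0.298
grip_force: 60.0
yaw 74.7034998977606 pos [ 0.5536 -0.1986  0.0742] q7 -0.11308182859407952 tilt -0.0009504144602001026
to go tool mm [ 1.6 -1.6  0.7]
```

View pics/i.png

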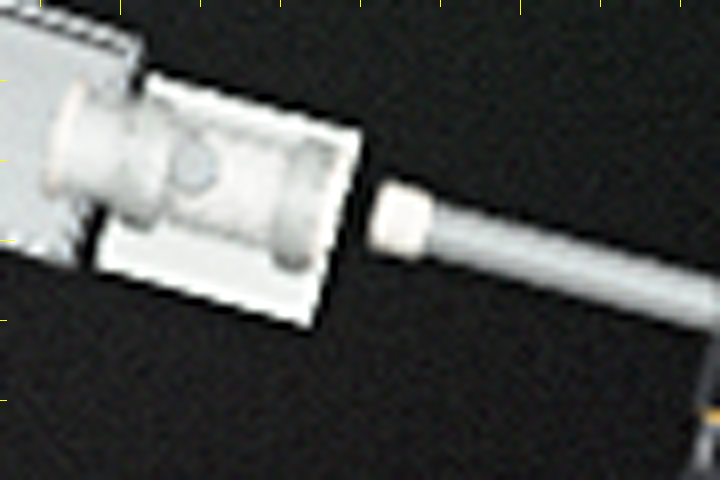

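The crop shows the rod tip at (335.4,197.5), in line with the inlet ring, catch and outlet to within about 2 mm. I'll shift it −1.5 mm sideways and enter slowly.

```bash
python3 -m crank '[[[0,-1.5,0.5,-0.004,1],[3,0,0,0,1],[6,0,0,0,1],[6,0,0,0,1],[6,0,0,0,1],[6,0,0,0,1],[3,0,0,0,1],[0,0,0,0,1]]]' 60
python3 st.py '[.5525,-.1967,.0735]'
```

```text
time: 9.05
position: [0.5609, -0.1675, 0.0737]
tool_rot: [2.491, 1.914, 0.0]
ft_force: [-0.2, 0.1, -1.4]
grip_width: 0.292
grip_force: 60.0
yaw 75.07167309768796 pos [ 0.5609 -0.1675  0.0737] q7 -0.1637032949837738 tilt -8.150229650160423e-05
to go tool mm [-30.4  -0.6   0.2]
```

```bash
python3 -m crank '[[[5,0,0,0,1],[7,0,0,0,1],[7,0,0,0,1],[7,0,0,0,1],[7,0,0,0,1],[7,0,0,0,1],[7,0,0,0,1],[7,0,0,0,1]]]' 60
python3 st.py '[.5525,-.1967,.0735]'
```

```text
time: 9.72
position: [0.5745, -0.1163, 0.0735]
tool_rot: [-2.494, -1.91, 0.0]
ft_force: [0.2, 0.6, -2.3]
grip_width: 0.296
grip_force: 60.0
yaw 74.91133902812697 pos [ 0.5745 -0.1163  0.0735] q7 -0.26442431893959467 tilt 2.4473588256900833e-05
to go tool mm [-83.4  -0.3  -0. ]
```

```bash
python3 -m crank '[[[7,0,0,0,1],[7,0,0,0,1],[7,0,0,0,1],[7,0,0,0,1],[7,0,0,0,1]]]' 60
python3 -m crank '[[[7,0,0,0,1],[7,0,0,0,1],[6,0,0,0,1],[4,0,0,0,1],[0,0,0,0,1],[0,0,0,0,1]]]' 60
python3 st.py '[.5525,-.1967,.0735]'
python3 - <<'E'
from h import *
t=get_image("top");s=get_image("side")
crop(t,250,160,345,220,4,"pics/c.png");crop(s,295,140,365,225,5,"pics/d.png")
a=cv2.imread("pics/c.png");b=cv2.imread("pics/d.png");o=np.zeros((430,760,3),np.uint8);o[:240,:380]=a;o[:425,400:750]=b;cv2.imwrite("pics/jk.png",o)
E
```

```text
time: 10.13
position: [0.5837, -0.0814, 0.0735]
tool_rot: [-2.492, -1.913, -0.0]
ft_force: [0.2, -0.7, -2.7]
grip_width: 0.293
grip_force: 60.0
time: 10.63
position: [0.5898, -0.0592, 0.0735]
tool_rot: [2.492, 1.913, -0.0]
ft_force: [-0.3, 0.1, -2.0]
grip_width: 0.294
grip_force: 60.0
yaw 75.0083376177388 pos [ 0.5898 -0.0592  0.0735] q7 -0.3735491901582649 tilt -0.0002484344498591269
to go tool mm [-142.5   -0.4    0. ]
```

View pics/jk.png

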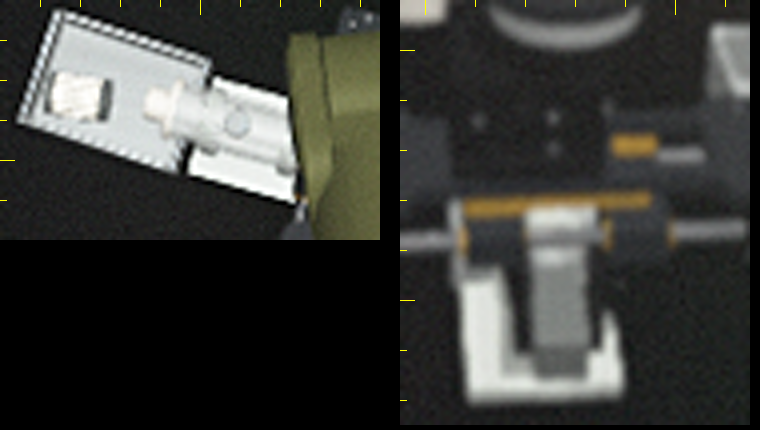

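The cartridge (top crop, px (270,184)) lies in the tray. The rod tip sticks out of the outlet at (289,185). Now withdraw and lift.

```bash
python3 -m crank '[[[-8,0,0,0,1],[-16,0,0,0,1],[-16,0,0,0,1],[-16,0,0,0,1],[-16,0,0,0,1],[-16,0,0,0,1],[-16,0,0,0,1],[-16,0,0,0,1],[-16,0,0,0,1],[-16,0,0,0,1]]]' 60
python3 -m crank '[[[-8,0,0,0,1],[0,0,-10,0,1],[0,0,-20,0,1],[0,0,-25,0,1],[0,0,-20,0,1],[0,0,-10,0,1],[0,0,0,-0.075,1],[0,0,0,0,1]]]' 60
python3 st.py '[.451,.0885,.16]'
```

```text
time: 11.57
position: [0.5496, -0.2082, 0.0736]
tool_rot: [2.493, 1.91, -0.001]
ft_force: [-0.5, 0.6, -1.8]
grip_width: 0.293
grip_force: 60.0
time: 12.23
position: [0.549, -0.2131, 0.1597]
tool_rot: [2.415, 2.007, 0.001]
ft_force: [-0.0, 0.8, -1.8]
grip_width: 0.297
grip_force: 60.0
yaw 79.4605767470901 pos [ 0.549  -0.2131  0.1597] q7 0.03224690576827576 tilt -0.00036256823221635385
to go tool mm [ 278.6 -151.5   -0.7]
```

```bash
python3 -m crank '[[[15,-8,0,0,1],[30,-16,0,0,1],[33,-18,0,0,1],[33,-18,0,0,1],[33,-18,0,0,1],[33,-18,0,0,1],[33,-18,0,0,1],[33,-18,0,0,1],[25,-14,0,0,1],[10,-5,0,0,1]]]' 60
python3 -m crank '[[[0,0,10,0,1],[0,0,20,0,1],[0,0,15,0,1],[0,0,5,0,1],[0,0,0,0,1]]]' 60
python3 st.py '[.451,.0885,.11]'
python3 - <<'E'
from h import *
t=get_image("top");s=get_image("side");np.set_printoptions(precision=4,suppress=True)
cv2.imwrite("pics/tq.png",t["pixels"][:,:,::-1]);cv2.imwrite("pics/sq.png",s["pixels"][:,:,::-1])
# V tops / rest silhouette lateral extent in top view now vs rod: print brightness row profile along rest lateral lines
for y in(.150,.175,.2):
    print(y,[int(t["pixels"][int(round(v)),int(round(u))].min()) for u,v in(proj(t,(x,y,.01)) for x in np.arange(.425,.515,.004))])
# rod tip from image
im=t["pixels"];u,v=proj(t,(.478,.235,.12));u,v=int(u),int(v);w=im[v-12:v+13,u-14:u+15].min(2);ys,xs=np.where(w>120);print("tip px",u,v,xs.mean()+u-14,ys.mean()+v-12,len(xs),"->",onplane(t,xs.mean()+u-14,ys.mean()+v-12,.119))
E
```

```text
time: 13.07
position: [0.4491, 0.0926, 0.1581]
tool_rot: [-2.413, -2.01, 0.001]
ft_force: [1.0, 0.2, -1.6]
grip_width: 0.295
grip_force: 60.0
time: 13.48
position: [0.4503, 0.0859, 0.1065]
tool_rot: [-2.419, -2.0, 0.005]
ft_force: [0.4, 0.2, -1.6]
grip_width: 0.288
grip_force: 60.0
yaw 79.1584763251068 pos [0.4503 0.0859 0.1065] q7 -0.4613553360534314 tilt -0.000774289739875445
to go tool mm [ 2.6  0.2 -3.5]
0.15 [58, 61, 73, 75, 82, 79, 75, 78, 74, 69, 68, 66, 70, 59, 66, 62, 62, 56, 59, 55, 46, 38, 22]
0.175 [57, 52, 67, 80, 83, 78, 74, 73, 74, 65, 64, 61, 65, 66, 59, 59, 55, 50, 42, 33, 19, 27, 22]
0.2 [69, 66, 65, 59, 67, 64, 65, 64, 65, 67, 59, 62, 64, 59, 56, 51, 56, 44, 126, 176, 105, 8, 19]
tip px 240 235 244.89999999999998 236.2875 160 -> [0.4766 0.2231 0.119 ]
```

The top view of the rest is hidden by the forearm, but the V's tolerate about ±14 mm. I'll lower in stages and watch the force.

```bash
python3 -m crank '[[[1,0,10,0,1],[1,0,15,0,1],[0,0,15,0,1],[0,0,9,0,1],[0,0,4,0,1],[0,0,0,0,1],[0,0,0,0,1]]]' 60
python3 st.py '[.451,.0885,.046]'
python3 -m crank '[[[0,0,1.5,0,1],[0,0,1.5,0,1],[0,0,0,0,1],[0,0,0,0,1]]]' 60
python3 st.py '[.451,.0885,.046]'
```

```text
time: 14.17
position: [0.4524, 0.0895, 0.0559]
tool_rot: [2.419, 2.004, 0.001]
ft_force: [-0.3, 0.1, -1.9]
grip_width: 0.295
grip_force: 60.0
yaw 79.28275987043223 pos [0.4524 0.0895 0.0559] q7 -0.5328637903329628 tilt 0.00027866669881869633
to go tool mm [-1.2 -1.2  9.9]
time: 14.5
position: [0.4522, 0.0893, 0.0528]
tool_rot: [2.419, 2.004, 0.0]
ft_force: [-0.4, 0.0, -2.1]
grip_width: 0.294
grip_force: 60.0
yaw 79.28333073384272 pos [0.4522 0.0893 0.0528] q7 -0.5372107991248742 tilt -0.000128154279489489
to go tool mm [-1.  -1.   6.8]
```

```bash
for i in 1 2; do :; done; python3 -m crank '[[[0,0,1.5,0,1],[0,0,1.5,0,1],[0,0,0,0,1],[0,0,0,0,1]]]' 60
python3 -m crank '[[[0,0,1,0,1],[0,0,0,0,1],[0,0,0,0,1]]]' 60
python3 -m crank '[[[0,0,1,0,1],[0,0,0,0,1],[0,0,0,0,1]]]' 60
python3 -m crank '[[[0,0,0.7,0,1],[0,0,0,0,1],[0,0,0,0,1]]]' 60
python3 st.py '[.451,.0885,.046]'
```

```text
time: 14.83
position: [0.4519, 0.0894, 0.0495]
tool_rot: [-2.419, -2.004, 0.0]
ft_force: [-0.2, 0.6, -1.3]
grip_width: 0.29
grip_force: 60.0
time: 15.08
position: [0.452, 0.0893, 0.0489]
tool_rot: [2.419, 2.004, -0.001]
ft_force: [-3.5, -0.0, 4.9]
grip_width: 0.294
grip_force: 60.0
time: 15.33
position: [0.4522, 0.0892, 0.0484]
tool_rot: [2.419, 2.004, -0.001]
ft_force: [-4.6, -2.5, 11.3]
grip_width: 0.292
grip_force: 60.0
time: 15.58
position: [0.4523, 0.0891, 0.0479]
tool_rot: [2.418, 2.004, -0.001]
ft_force: [-4.2, -2.5, 11.4]
grip_width: 0.296
grip_force: 60.0
yaw 79.29035143869112 pos [0.4523 0.0891 0.0479] q7 -0.5449513524737001 tilt -0.0009069053096064474
to go tool mm [-0.9 -1.2  1.9]
```

Contact is on the +x flank (force −x), about 2–3 mm off. I'll shift −x and settle.

```bash
python3 -m crank '[[[0,-1.5,0,0,1],[0,0,0,0,1],[0,0,0,0,1]]]' 60
python3 -m crank '[[[0,-0.7,0.7,0,1],[0,0,0,0,1],[0,0,0,0,1]]]' 60
python3 st.py '[.451,.0885,.046]'
```

```text
time: 15.83
position: [0.4508, 0.0899, 0.0471]
tool_rot: [2.419, 2.004, 0.001]
ft_force: [-1.0, -1.2, 3.9]
grip_width: 0.295
grip_force: 60.0
time: 16.08
position: [0.4499, 0.09, 0.0461]
tool_rot: [-2.419, -2.004, -0.0]
ft_force: [-2.5, -0.0, 2.5]
grip_width: 0.295
grip_force: 60.0
yaw 79.29205238194254 pos [0.4499 0.09   0.0461] q7 -0.5450303695528733 tilt 0.00034863980396744533
to go tool mm [-1.3  1.4  0.1]
```

```bash
python3 -m crank '[[[0,-0.5,0.5,0,1],[0,0,0,0,1],[0,0,0,0,1]]]' 60
python3 -m crank '[[[0,0,0,0,1],[0,0,0,0,1],[0,0,0,0,1],[0,0,0,0,1]]]' 5
python3 st.py '[.451,.0885,.046]'
python3 -m crank '[[[0,0,0,0,0.1],[0,0,0,0,0.1],[0,0,0,0,0],[0,0,0,0,0],[0,0,0,0,0],[0,0,0,0,0],[0,0,0,0,-0.2],[0,0,0,0,-0.2],[0,0,0,0,-0.2]]]' 5
python3 st.py '[.451,.0885,.046]'
```

```text
time: 16.33
position: [0.4492, 0.0901, 0.0455]
tool_rot: [-2.419, -2.004, -0.0]
ft_force: [-1.6, 0.9, 2.4]
grip_width: 0.294
grip_force: 60.0
time: 16.67
position: [0.4492, 0.0901, 0.0455]
tool_rot: [-2.419, -2.004, -0.0]
ft_force: [-0.4, 2.7, 0.3]
grip_width: 0.299
grip_force: 5.0
yaw 79.29592838787516 pos [0.4492 0.0901 0.0455] q7 -0.5453969371044421 tilt 0.0002096350632256287
to go tool mm [-1.2  2.  -0.5]
time: 17.42
position: [0.4493, 0.0898, 0.0456]
tool_rot: [2.419, 2.004, -0.0]
ft_force: [0.4, 0.2, -0.1]
grip_width: 0.587
grip_force: 0.0
yaw 79.28730645906779 pos [0.4493 0.0898 0.0456] q7 -0.5453869400615258 tilt -0.00010159828954570761
to go tool mm [-1.   1.9 -0.4]
```

Released. I'll lift straight up, then move clear and check.

```bash
python3 -m crank '[[[0,0,-8,0,-0.2],[0,0,-20,0,-0.2],[0,0,-35,0,-0.2],[0,0,-35,0,-0.2],[0,0,-35,0,-0.2],[0,0,-35,0,-0.2],[0,0,-20,0,-0.2],[0,0,0,0,-0.2]]]' 5
python3 -m crank '[[[-35,15,0,0,-0.2],[-38,15,0,0,-0.2],[-38,15,0,0,-0.2],[-38,15,0,0,-0.2],[-38,15,0,0,-0.2],[-38,15,0,0,-0.2],[-38,15,0,0,-0.2],[-30,10,0,0,-0.2],[0,0,0,0,-0.2],[0,0,0,0,-0.2]]]' 5
python3 - <<'E'
from h import *
np.set_printoptions(precision=4,suppress=True)
t=get_image("top");s=get_image("side")
cv2.imwrite("pics/tz.png",t["pixels"][:,:,::-1]);cv2.imwrite("pics/sz.png",s["pixels"][:,:,::-1])
print(ctrl.get_state()["position"])
y=np.radians(79.3);X=np.array([np.cos(y),np.sin(y),0]);N=np.array([-np.sin(y),np.cos(y),0]);h=np.array([.4493,.0898,.056])
for n,g in(("top",t),("side",s)):
  for a in(-.033,-.02,.02,.04,.088,.13,.155,.172):
    print(n,a,[int(g["pixels"][int(round(v)),int(round(u))].min()) for u,v in(proj(g,h+X*a+N*l) for l in(-.024,-.018,-.012,-.006,0,.006,.012,.018,.024))])
E
```

```text
time: 18.08
position: [0.4521, 0.0907, 0.2392]
tool_rot: [2.414, 2.001, 0.011]
ft_force: [0.4, 0.4, 0.8]
grip_width: 0.597
grip_force: 0.0
time: 18.92
position: [0.5071, -0.2213, 0.2325]
tool_rot: [-2.421, -1.998, 0.0]
ft_force: [-0.1, 0.7, -0.6]
grip_width: 0.597
grip_force: 0.0
[ 0.5078 -0.2179  0.2332]
top -0.033 [23, 26, 18, 27, 24, 19, 22, 22, 25]
top -0.02 [25, 21, 109, 154, 149, 149, 156, 18, 18]
top 0.02 [25, 23, 101, 145, 134, 141, 113, 18, 20]
top 0.04 [20, 24, 32, 195, 213, 166, 1, 19, 23]
top 0.088 [250, 247, 238, 178, 202, 167, 252, 247, 252]
top 0.13 [20, 14, 124, 201, 188, 161, 13, 19, 15]
top 0.155 [27, 1, 239, 244, 247, 250, 1, 29, 23]
top 0.172 [25, 20, 74, 27, 142, 141, 14, 33, 30]
side -0.033 [22, 22, 53, 89, 91, 88, 78, 22, 26]
side -0.02 [155, 162, 97, 89, 95, 90, 93, 107, 119]
side 0.02 [57, 218, 134, 126, 125, 126, 131, 238, 243]
side 0.04 [86, 234, 211, 128, 130, 126, 133, 239, 242]
side 0.088 [39, 41, 45, 131, 200, 180, 198, 54, 82]
side 0.13 [81, 62, 55, 75, 183, 182, 90, 165, 195]
side 0.155 [58, 55, 53, 65, 178, 186, 109, 16, 19]
side 0.172 [54, 59, 55, 152, 239, 229, 98, 21, 23]
```

The top and side samples match a level rod seated at the rest pose. The cartridge is in the tray and the gripper is clear, so I'm handing in.

```bash
python3 -c "
from bench import job
print(job.close_job())"
```

```text
the job is handed in; nothing more can be done
None
```

I pushed the cartridge out of the barrel into the steel tray, laid the rod on the V rest and let go of it, and handed the job in at about 19 s; no verdict came back, and I checked the rod's final seating only by pixel samples because my 10 picture views were used up.

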